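# Press a pellet: die slide home, lever down three clicks, hold

## Task

Push the die slide of the green pellet press all the way in along its rail until it snaps home under the ram. Then take the lever by its red ball and pull it down exactly three clicks, counting them by feel (a fourth would crack the pellet; the lever springs back if it is let go), and finish still holding the ball there so that the die stays under load. Leave the other things on the bench alone.

Things in the scene. Friction and masses are not known exactly. Their poses are not given: they have to be found in the camera images.
- press: green press bolted to the bench, base 285 x 130 x 20 mm, 195 mm tall. Origin on the bench below the ram's axis; x runs along the rail from the open loading end (near the robot) inwards, z up, lever on the +y side. The head (88 mm wide, z 105 to 195 mm, front at x -37, hub and lever before it to x -76 mm) overhangs the rail; a spring block sticks out at -y to 125 mm
- rail_mouth (a point): point on the base's upper face (z 20 mm), 60 mm before the ram's axis, mid-way between the guides, where the tapered loading channel (about 6 mm play each side, steel guides 9 mm high) has narrowed to the rail (1.5 mm play each side)
- home (a point): point on the base's upper face (z 20 mm) straight below the ram, axes as the press's: the die slide is home when its origin is here (0 to 1 mm past it, against a solid stop). The last 10 mm before it go over a sprung detent, up to about 12 N, which then holds it against a pull of about 8 N
- die_slide: loose die slide on the press's base: aluminium foot 178 x 56 x 10 mm, steel die (diameter 44 mm, with a sprung plunger on top; 70 mm tall in all) at the far end, black knob at the near end. Origin at the underside on the die's axis; x from the knob to the die. Starts in the loading channel 80 to 95 mm short of home, up to 3 mm aside and 0.04 rad askew; greased: slides with about 1 N
- knob_center (a point): centre, half-way up, of the slide's upright black round knob, diameter 24 mm, 60 mm tall, on the foot, 130 mm before the die's axis (on -x of the slide). Its centre is 60 mm above the bench, its top 30 mm higher, the foot's upper face 30 mm lower
- press_lever (a joint): lever angle in rad: 0 fully up (50 degrees above level), grows as the ball is pulled down, stop at 1.12; starts at 0 to 0.2. Light at first (1 N, stays where left); then ram meets plunger and at the same place the teeth begin, 0.18 rad (27 mm at the ball) apart. At each the force at the ball climbs to 9 to 13 N within 7 mm, then falls by 4 to 6 N over the next 18 mm (the click). Let go, it springs back 2 teeth or more
- lever_shaft (a point): the lever's pivot, in the plane in which the ball swings, 60 mm before the ram's axis and 150 mm above the bench; the pivot's axis is the press's x, this point's axes are the press's. The ball's centre swings about it at radius 150 mm: at 150 cos(a) along y and 150 sin(a) along z, with a = 0.873 rad less the lever angle
- ball_center (a point): centre of the red ball, diameter 32 mm, at the lever's end; free all round but where the 11 mm thick bar joins it from the shaft's side (so grip it across the press's x). It can spin about the bar's axis but is otherwise rigid with the lever
- lever_ball: the same red ball as a body, origin at its centre
- press_ram: the press's steel ram, diameter 24 mm, origin at the centre of its lower end, about 10 mm above the die's plunger with the lever up; goes straight down 30 mm per rad of the lever
- timer: small white timer, 38 x 62 x 58 mm, standing; leave alone
- notebook: green notebook, 210 x 152 x 16 mm, lying; leave alone
- petri_dish: petri dish, diameter 63 mm, 14 mm tall; leave alone
- tweezers: steel tweezers, 124 mm long, lying; leave alone
- amber_bottle: amber reagent bottle, diameter 54 mm, 131 mm tall; leave alone
- beaker: small glass beaker, diameter about 60 mm, 70 mm tall; leave alone
Not all that is in view belongs to the job. Leave any turquoise or yellow look-alike of the die_slide alone.

How it is judged:
By the outcome, as a careful person would: the job done as asked, in the order asked, and still so for the second after the job is handed in, while the arm keeps its last pose, push and grip.
It also fails if it takes over 64 s, if anything falls off the work surface, if the arm or the gripper's body presses on something with over 40 N, if the wrist force passes 120 N, or if a joint passes its speed limit or range.

## Robot

A 6-joint arm with a two-finger parallel gripper is mounted at the origin on a cart in front of the work surface, level with it; the furniture and walls round the work are solid. World frame = base frame: x ahead of the robot, y to its left, z up, the work surface at z = 0. Lengths are in m, angles in rad, forces in N, time in s.
With the tool pointing down it reaches from about 0.425 to 0.925 m from the base axis. Payload 12.5 kg.
Tool frame: the origin (TCP) lies at the very end of the fingers, on their centre line; the grasp point (between the pads) lies 19 mm behind it (manip.pinch_z is the distance from the TCP to the grasp point, in m); z points along the fingers, y is the line along which they close (so a half turn about z gives the same grasp; the last joint's range is limited). The gripper opens to 85 mm and grips with 20 to 120 N. Pads are 22 mm wide; open, the fingers measure 114 mm over their backs; the gripper's body (76 mm by 85 mm) begins 54 mm behind the grasp point. The pads swing forward as they close: fully open they stand 13 mm farther back than shut.
Start: joints at [-1.249, 0.491, 1.559, -0, 1.092, -0.106], TCP at [0.259, -0.569, 0.231] pointing down, gripper open.
Joint ranges: [-3.1, 3.1], [-0.84, 2.19], [0.05, 2.79], [-1.13, 4.28], [0.06, 2.93], [-2.69, 2.69]. Speed limits (rad/s): [2.22, 2.22, 2.79, 3.14, 3.14, 3.14].

## Interface

Orientations are given as a 3x3 rotation matrix whose columns are the frame's x, y, z axes.
In Python, from workcell import manip, imaging gives the robot as it stands.
- The arm moves only by the tool move_arm, never from a script. Its argument "targets" is one flat list of numbers, 7 for each row, row after row: the shift along the tool's x, y, z in cm, then the turn, a rotation vector about the tool's x, y, z in degrees, then the closure, from -1 (fully open) to 1 (shut). A call has 1 to 5 rows; each row is the pose to reach, as a shift and turn from the pose commanded when the call began, along the tool's axes at that moment; what a row does not reach only later rows make up. A row lasts 1/12 s, in which the tool goes at most 41.7 mm and 7.16 degrees, less where a joint would pass 70% of its speed; a pose out of reach is approached as far as the arm can. A call with a gripper value outside its range is refused whole. The fingers move at their own pace and stop on an object; "squeeze" is the grip in N (left out, the last holds). Time passes only in rows, so rows that repeat a pose let the fingers close. It gives the time, the measured TCP pose, the force, the opening and the grip force at its end, in the units of the state.
- manip.get_state(): the state, without advancing time (a new reading comes with each control period).
- imaging.grab_frame(name): name is "scene" or "top" or "wrist"; returns a dict with "img" (480x640x3 uint8, red, green, blue), "fx", "fy", "cx", "cy" (pixels), "R" (3x3) and "t" (3): a world point X has camera coordinates R X + t. Camera axes: x right, y down, z forward; pixel columns grow to the right and rows downward; lengths in m; the calibration is good to about 2 mm. The wrist camera is an equidistant fisheye: a pixel r from the principal point sees the ray r / f radians off the axis. A picture is of the moment at which its call begins. There is no depth.
- manip.job_done(): hands the job in; it is judged then, once.
The state is a dict: "t": time; "qpos": joint angles; "qd": joint speeds; "joint_torque": joint torques, N m; "ee_pos": TCP position; "ee_rot": TCP orientation; "force": force on the tool from outside, world axes, zero at the start; "ft_torque": the same for the moment, N m; "gripper_width": finger opening in m; "grasp_force": force on a finger pad.
Only numpy, scipy, OpenCV 4.12 (cv2) and the standard library are available. Lean on these libraries where they do the work, as an engineer would, in place of code of your own. Each camera call takes 0.05 s, during which the arm holds its last target. There are 200 camera calls.

## Working session

There is one attempt and no reset: what is moved stays moved. The work goes in short steps, Python scripts to look and compute and a tool call to move; the robot and the scene stay as the last step left them, time stands still between calls to the robot, and variables do not carry over. Pictures are saved under pics/ and viewed, at most 10 in all, crops included, and the job is handed in when it is done.

Besides the shell and the picture viewer there is one more tool, called as a command line: name --argument value ..., lists and objects as JSON in quotes. move_arm: Moves the arm, as the interface text tells. Its arguments: {"type":"object","properties":{"targets":{"type":"array","items":{"type":"number"}},"squeeze":{"type":"number"}},"required":["targets"]}

```bash
mkdir -p pics; ls
python3 - <<'E'
from workcell import manip, imaging
import cv2,numpy as np
s=manip.get_state(); print({k:np.round(v,3).tolist() for k,v in s.items()})
fs=[]
for n in("scene","top"):
    f=imaging.grab_frame(n); cv2.imwrite(f"pics/{n}0.png",f["img"][:,:,::-1]); np.savez(f"{n}0.npz",**f)
    print(n,f["fx"],f["cx"],f["cy"],np.round(-f["R"].T@f["t"],3),np.round(f["R"],2).tolist())
E
```

```text
pics
{'t': 0.0, 'qpos': [-1.249, 0.492, 1.56, 0.0, 1.092, -0.106], 'qd': [-0.001, 0.001, -0.001, 0.0, 0.0, 0.0], 'joint_torque': [0.002, -61.844, -26.159, -0.0, 0.004, -0.0], 'ee_pos': [0.259, -0.568, 0.231], 'ee_rot': [[0.91, 0.415, -0.0], [0.415, -0.91, 0.001], [0.0, -0.001, -1.0]], 'force': [-0.042, -0.065, 0.832], 'ft_torque': [-0.013, 0.044, 0.012], 'grasp_force': 0.0, 'gripper_width': 0.085}
scene 464.67808132688714 317.54993533178276 239.190201049005 [-0.254  1.05   0.864] [[-0.8, -0.59, -0.02], [-0.26, 0.37, -0.89], [0.54, -0.71, -0.45]]
top 470.0877622242288 320.4718414498271 241.97458384170602 [ 0.387 -0.032  1.458] [[-0.0, -1.0, -0.01], [-0.99, 0.0, -0.14], [0.14, 0.01, -0.99]]
```

View pics/scene0.png

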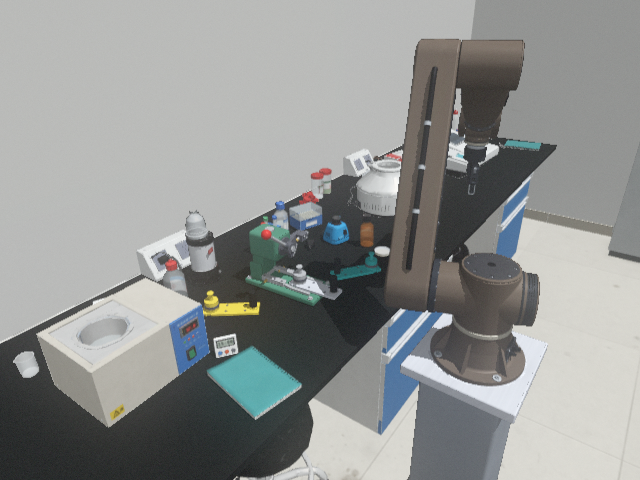

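View pics/top0.png

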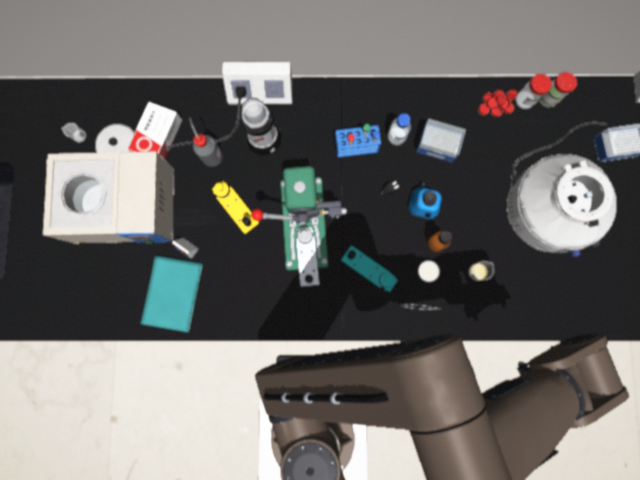

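The scene picture shows the green press at (268,262) with the red ball at (266,234). In the top picture the press is at (305,215), the ball at (257,215) and the knob at about (308,280).

There are three slide candidates in the top picture: grey at (308,262) on the press's base, yellow at (236,206), and turquoise at (370,268). The grey aluminium one with the black knob, in the loading channel, fits the description. I'll confirm that in an enlarged crop.

```bash
cat > h.py <<'E'
import numpy as np,cv2
from workcell import manip, imaging
def ld(n): return dict(np.load(n+".npz"))
def ray(f,u,v):
    d=f["R"].T@np.array([(u-f["cx"])/f["fx"],(v-f["cy"])/f["fy"],1.]); return -f["R"].T@f["t"],d/np.linalg.norm(d)
def onz(f,u,v,z):
    c,d=ray(f,u,v); return c+d*(z-c[2])/d[2]
def tri(*obs):
    A=np.zeros((3,3));b=np.zeros(3)
    for f,u,v in obs:
        c,d=ray(f,u,v);P=np.eye(3)-np.outer(d,d);A+=P;b+=P@c
    x=np.linalg.solve(A,b)
    return x
def red(f,x0,x1,y0,y1):
    h=cv2.cvtColor(f["img"],cv2.COLOR_RGB2HSV);m=((h[...,0]<8)|(h[...,0]>172))&(h[...,1]>150)&(h[...,2]>90)
    k=np.zeros_like(m);k[y0:y1,x0:x1]=1
    ys,xs=np.nonzero(m&k);return xs.mean(),ys.mean(),len(xs),xs.min(),xs.max(),ys.min(),ys.max()
E
python3 - <<'E'
from h import *
t=ld("top0");s=ld("scene0")
a=red(t,245,275,203,228);b=red(s,255,280,222,246);print(a,b)
print("ball",tri((t,a[0],a[1]),(s,b[0],b[1])))
c1=cv2.resize(t["img"][155:295,245:345],None,fx=4,fy=4,interpolation=cv2.INTER_CUBIC)
c2=cv2.resize(s["img"][210:310,240:350],None,fx=3.6,fy=3.6,interpolation=cv2.INTER_CUBIC)
o=np.zeros((560,800,3),np.uint8);o[:,:400]=c1;o[:360,400:796]=c2
cv2.imwrite("pics/crop.png",o[:,:,::-1])
E
```

```text
(np.float64(257.13461538461536), np.float64(214.02884615384616), 104, np.int64(252), np.int64(262), np.int64(209), np.int64(220)) (np.float64(266.09090909090907), np.float64(233.6), 55, np.int64(262), np.int64(270), np.int64(230), np.int64(237))
ball [0.6263598  0.1394448  0.24817218]
```

View pics/crop.png

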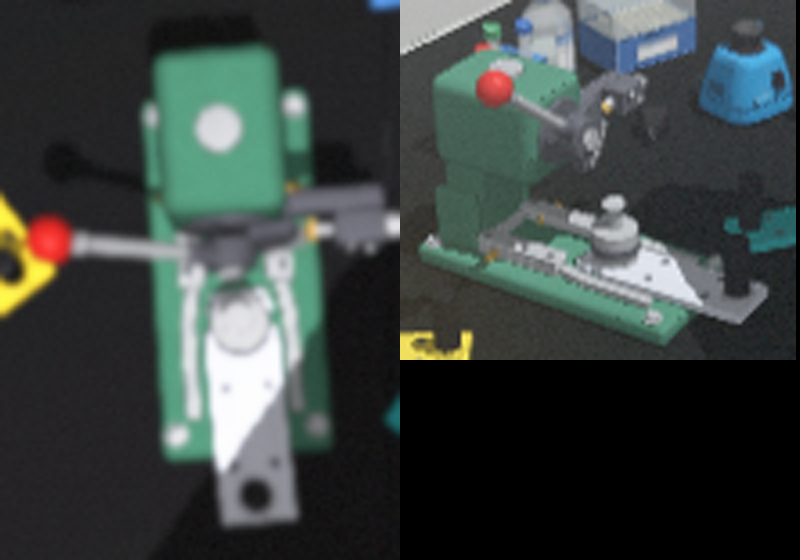

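The crop confirms the target: the aluminium slide with the steel die sits in the green press's channel. Its knob shows in the top view at crop (256,495), i.e. image (308.6,278.4).

Run:
```python
from h import *
t=ld("top0");s=ld("scene0")
C=lambda x,y:((x+.5)/4-.5+245,(y+.5)/4-.5+155)
P=lambda x,y,z:onz(t,*C(x,y),z)
n1,n2,f1,f2=[P(*q,.024) for q in((176,436),(318,425),(150,115),(295,103))]
d=(f1+f2-n1-n2)/2;yaw=np.arctan2(d[1],d[0]);e=n1-n2;print("bolts",np.round([n1,n2,f1,f2],3),"yaw",yaw,np.arctan2(-e[0],e[1]))
# base near edge corners
b1,b2=P(165,460,.02),P(330,448,.02);print("near edge",b1,b2,"mid->origin?",(b1+b2)/2)
x=np.array([np.cos(yaw),np.sin(yaw),0]);y=np.array([-x[1],x[0],0])
ball=np.array([.6264,.1394,.2482])
sa=(ball[2]-.15)/.15;a=np.arcsin(sa);print("lever",.873-a)
o=ball-.15*np.cos(a)*y+.06*x;print("press o",o)
print("bolt mid axis y' at o:",[(q-o)@y for q in((n1+n2)/2,(f1+f2)/2,(b1+b2)/2)])
print("near edge x'",((b1+b2)/2-o)@x)
k=P(256,495,.09);print("knob top",k, "press frame",(k-o)@x,(k-o)@y, "if at z.03",P(256,495,.03))
for q in((222,527),(299,519)):p=P(*q,.03);print("foot corner",p,(p-o)@x,(p-o)@y)
print("cap",[((P(219,129,.195)-o)@v).round(4) for v in(x,y)])
p=P(240,320,.06); print("die", p,(p-o)@x,(p-o)@y)
```

```text
bolts [[ 0.517  0.073  0.024]
 [ 0.525 -0.036  0.024]
 [ 0.769  0.095  0.024]
 [ 0.778 -0.019  0.024]] yaw 0.07773800368507934 0.07496285739396692
near edge [0.4987893 0.0815664 0.02     ] [ 0.50767863 -0.04489257  0.02      ] mid->origin? [0.50323396 0.01833692 0.02      ]
lever 0.15925842888987696
press o [0.69502445 0.03101437 0.2482    ]
bolt mid axis y' at o: [np.float64(0.0011588522683698057), np.float64(0.0011588522683698092), np.float64(0.0022552335826344673)]
near edge x' -0.1921957922109255
knob top [0.46769861 0.00965415 0.09      ] press frame -0.22829813213088593 -0.003641646172503312 if at z.03 [0.4712435  0.01148711 0.03      ]
foot corner [0.44710849 0.03720132 0.03      ] -0.2466867546269224 0.025421354377691517
foot corner [ 0.45300952 -0.02110923  0.03      ] -0.2453319306917841 -0.03317136727740505
cap [np.float64(0.0186), np.float64(-0.0002)]
die [0.60100469 0.02278322 0.06      ] -0.0943750451543228 -0.000904743184283195
```

move_arm --targets '[17.2,-11.8,0,0,0,7,-1,17.2,-11.8,0,0,0,14,-1,17.2,-11.8,0,0,0,20.1,-1,17.2,-11.8,0,0,0,20.1,-1,17.2,-11.8,0,0,0,20.1,-1]' --squeeze 60

```text
t: 0.52
ee_pos: [0.3672, -0.3884, 0.2311]
ee_rot: [[0.997, 0.076, -0.0], [0.076, -0.997, 0.0], [-0.0, -0.0, -1.0]]
force: [1.1, -0.7, 0.7]
gripper_width: 0.0853
grasp_force: 0.0
```

move_arm --targets '[9.8,-18.2,0,0,0,0,-1,9.8,-18.2,0,0,0,0,-1,9.8,-18.2,0,0,0,0,-1,9.8,-18.2,0,0,0,0,-1,9.8,-18.2,0,0,0,0,-1]'

```text
t: 0.93
ee_pos: [0.4508, -0.1991, 0.2313]
ee_rot: [[0.997, 0.077, -0.0], [0.077, -0.997, 0.0], [-0.0, -0.0, -1.0]]
force: [1.2, -1.0, -0.1]
gripper_width: 0.0854
grasp_force: 0.0
```

move_arm --targets '[3.4,-20.5,0,0,0,0,-1,3.4,-20.5,0,0,0,0,-1,3.4,-20.5,0,0,0,0,-1,3.4,-20.5,0,0,0,0,-1,3.4,-20.5,0,0,0,0,-1]'

```text
t: 1.35
ee_pos: [0.4682, 0.0079, 0.2313]
ee_rot: [[0.997, 0.077, -0.0], [0.077, -0.997, -0.0], [-0.0, 0.0, -1.0]]
force: [1.1, 0.3, -0.5]
gripper_width: 0.0857
grasp_force: 0.0
```

Run:
```python
from h import *
f=imaging.grab_frame("wrist");np.savez("wrist1.npz",**f);cv2.imwrite("pics/wrist1.png",f["img"][:,:,::-1])
print(f["fx"],f["fy"],f["cx"],f["cy"],np.round(-f["R"].T@f["t"],4),np.round(f["R"],3).tolist())
def proj(X):
    c=f["R"]@X+f["t"];th=np.arctan2(np.hypot(c[0],c[1]),c[2]);u=c[:2]/np.hypot(c[0],c[1])*th;return u*f["fx"]+[f["cx"],f["cy"]]
for X in([.468,.0097,.09],[.4685,.010,.03],[.468,.008,.231]):print(X,proj(np.array(X)))
```

```text
371.64829954431775 371.64829954431775 321.07774466729086 241.48540588135793 [0.5446 0.0138 0.374 ] [[0.077, -0.997, 0.0], [-0.951, -0.073, 0.3], [-0.299, -0.023, -0.954]]
[0.468, 0.0097, 0.09] [318.70992701 226.23450348]
[0.4685, 0.01, 0.03] [318.81202071 209.19403967]
[0.468, 0.008, 0.231] [320.72603125 311.45173119]
```

View pics/wrist1.png

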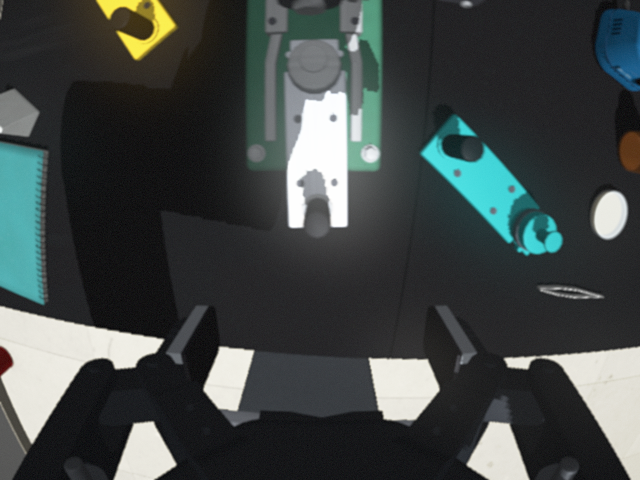

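The wrist picture shows the grey slide centred, with the knob's top at about (317,226). That is within 2 mm of my estimate. The yellow lookalike is at (140,25) and the turquoise one at (490,185), both clear of the work. The camera sits on the press side of the gripper, so I'll turn the tool half round before descending to keep it away from the head.

move_arm --targets '[0,0,0,0,0,-7.1,-1,0,0,0,0,0,-14.2,-1,0,0,0,0,0,-21.3,-1,0,0,0,0,0,-28.4,-1,0,0,0,0,0,-35.5,-1]'

```text
t: 1.82
ee_pos: [0.4684, 0.0059, 0.2311]
ee_rot: [[0.763, 0.647, -0.0], [0.647, -0.763, -0.0], [-0.0, -0.0, -1.0]]
force: [-0.4, -0.2, -0.6]
gripper_width: 0.0857
grasp_force: 0.0
```

move_arm --targets '[0,0,0,0,0,-7.1,-1,0,0,0,0,0,-14.2,-1,0,0,0,0,0,-21.3,-1,0,0,0,0,0,-28.4,-1,0,0,0,0,0,-35.5,-1]'

```text
t: 2.23
ee_pos: [0.4684, 0.0058, 0.2311]
ee_rot: [[0.246, 0.969, -0.0], [0.969, -0.246, -0.0], [-0.0, -0.0, -1.0]]
force: [0.6, 0.1, -1.2]
gripper_width: 0.0855
grasp_force: 0.0
```

move_arm --targets '[0,0,0,0,0,-7.1,-1,0,0,0,0,0,-14.2,-1,0,0,0,0,0,-21.3,-1,0,0,0,0,0,-28.4,-1,0,0,0,0,0,-35.5,-1]'

```text
t: 2.65
ee_pos: [0.4685, 0.0058, 0.2311]
ee_rot: [[-0.363, 0.932, -0.0], [0.932, 0.363, -0.0], [0.0, -0.0, -1.0]]
force: [0.1, 0.2, -0.5]
gripper_width: 0.0854
grasp_force: 0.0
```

move_arm --targets '[0,0,0,0,0,-7.1,-1,0,0,0,0,0,-14.2,-1,0,0,0,0,0,-21.3,-1,0,0,0,0,0,-28.4,-1,0,0,0,0,0,-35.5,-1]'

```text
t: 3.07
ee_pos: [0.4684, 0.0058, 0.2311]
ee_rot: [[-0.836, 0.548, -0.0], [0.548, 0.836, -0.0], [0.0, -0.0, -1.0]]
force: [0.3, 0.3, -0.8]
gripper_width: 0.0853
grasp_force: 0.0
```

move_arm --targets '[0,0,0,0,0,-7.1,-1,0,0,0,0,0,-14.2,-1,0,0,0,0,0,-21.3,-1,0,0,0,0,0,-28.4,-1,0,0,0,0,0,-35.5,-1]'

```text
t: 3.48
ee_pos: [0.4685, 0.0058, 0.2311]
ee_rot: [[-0.999, -0.039, -0.0], [-0.039, 0.999, -0.0], [0.0, -0.0, -1.0]]
force: [0.6, -0.4, -0.4]
gripper_width: 0.085
grasp_force: 0.0
```

move_arm --targets '[0,0.3,2,0,0,-2.5,-1,0,0.3,5,0,0,-2.5,-1,0,0.3,8,0,0,-2.5,-1,0,0.3,11,0,0,-2.5,-1,0,0.3,11,0,0,-2.5,-1]'

```text
t: 3.9
ee_pos: [0.4663, 0.0089, 0.1173]
ee_rot: [[-0.997, -0.077, -0.007], [-0.077, 0.997, 0.001], [0.007, 0.001, -1.0]]
force: [-0.4, 0.2, -1.1]
gripper_width: 0.0858
grasp_force: 0.0
```

move_arm --targets '[-0.1,0.15,2.5,0,0,0,-1,-0.1,0.15,5,0,0,0,-1,-0.1,0.15,7.1,0,0,0,-1,-0.1,0.15,7.1,0,0,0,-1,-0.1,0.15,7.1,0,0,0,-0.3]' --squeeze 40

```text
t: 4.32
ee_pos: [0.4695, 0.0103, 0.0509]
ee_rot: [[-0.997, -0.077, -0.001], [-0.077, 0.997, 0.0], [0.001, 0.0, -1.0]]
force: [0.7, 0.7, 0.0]
gripper_width: 0.0756
grasp_force: 0.0
```

move_arm --targets '[0,0,0,0,0,0,0.2,0,0,0,0,0,0,0.5,0,0,0,0,0,0,1,0,0,0,0,0,0,1,0,0,0,0,0,0,1]'

```text
t: 4.73
ee_pos: [0.4697, 0.0104, 0.0512]
ee_rot: [[-0.997, -0.077, 0.002], [-0.077, 0.997, -0.0], [-0.002, -0.0, -1.0]]
force: [-0.6, 0.9, 10.1]
gripper_width: 0.0232
grasp_force: 38.7
```

move_arm --targets '[0,0,0,0,0,0,1,0,0,0,0,0,0,1,0,0,0,0,0,0,1]'

```text
t: 4.98
ee_pos: [0.4697, 0.0103, 0.0512]
ee_rot: [[-0.997, -0.077, 0.001], [-0.077, 0.997, -0.0], [-0.001, -0.0, -1.0]]
force: [-2.0, 1.1, 10.1]
gripper_width: 0.0231
grasp_force: 38.7
```

move_arm --targets '[-0.6,0.1,-0.3,0,0,0,1,-1.2,0.15,-0.3,0,0,0,1,-1.8,0.2,-0.3,0,0,0,1,-2.4,0.25,-0.3,0,0,0,1,-3,0.3,-0.3,0,0,0,1]'

```text
t: 5.4
ee_pos: [0.4996, 0.0158, 0.053]
ee_rot: [[-0.997, -0.077, -0.0], [-0.077, 0.997, -0.0], [0.0, -0.0, -1.0]]
force: [-0.8, -0.5, -3.9]
gripper_width: 0.0231
grasp_force: 39.4
```

move_arm --targets '[0,0,0,0,0,0,1,0,0,0,0,0,0,1]'

```text
t: 5.57
ee_pos: [0.4991, 0.0158, 0.053]
ee_rot: [[-0.997, -0.077, -0.0], [-0.077, 0.997, -0.0], [0.0, -0.0, -1.0]]
force: [-0.0, -0.9, -5.0]
gripper_width: 0.023
grasp_force: 39.4
```

move_arm --targets '[-0.6,0.02,0.1,0,0,0,1,-1.2,0.04,0.1,0,0,0,1,-1.8,0.06,0.1,0,0,0,1,-2.4,0.08,0.1,0,0,0,1,-3,0.1,0.1,0,0,0,1]'

```text
t: 5.98
ee_pos: [0.5296, 0.0189, 0.0523]
ee_rot: [[-0.997, -0.077, 0.0], [-0.077, 0.997, -0.0], [-0.0, -0.0, -1.0]]
force: [-0.8, -3.0, -3.7]
gripper_width: 0.0229
grasp_force: 39.6
```

move_arm --targets '[-0.4,0,0,0,0,0,1,-0.8,0,0,0,0,0,1,-1.2,0,0,0,0,0,1]'

```text
t: 6.23
ee_pos: [0.5411, 0.0199, 0.0522]
ee_rot: [[-0.997, -0.077, -0.0], [-0.077, 0.997, -0.0], [0.0, -0.0, -1.0]]
force: [-1.6, -3.8, -3.8]
gripper_width: 0.0229
grasp_force: 39.6
```

move_arm --targets '[-0.3,-0.07,0.05,0,0,0,1,-0.6,-0.07,0.05,0,0,0,1,-0.9,-0.07,0.05,0,0,0,1,-1.2,-0.07,0.05,0,0,0,1,-1.2,-0.07,0.05,0,0,0,1]'

```text
t: 6.65
ee_pos: [0.5536, 0.0202, 0.0519]
ee_rot: [[-0.997, -0.077, 0.001], [-0.077, 0.997, -0.0], [-0.001, -0.0, -1.0]]
force: [1.3, -1.8, -3.6]
gripper_width: 0.0228
grasp_force: 39.7
```

move_arm --targets '[-0.2,0,0,0,0,0,1,-0.4,0,0,0,0,0,1,-0.4,0,0,0,0,0,1]'

```text
t: 6.9
ee_pos: [0.5555, 0.0204, 0.0516]
ee_rot: [[-0.997, -0.077, -0.003], [-0.077, 0.997, -0.0], [0.003, 0.0, -1.0]]
force: [-7.5, -4.8, 0.6]
gripper_width: 0.0229
grasp_force: 40.1
```

move_arm --targets '[-0.2,0,0,0,0,0,1,-0.4,0,0,0,0,0,1,-0.4,0,0,0,0,0,1]'

```text
t: 7.15
ee_pos: [0.5612, 0.0207, 0.0519]
ee_rot: [[-0.997, -0.077, 0.001], [-0.077, 0.997, -0.0], [-0.001, -0.0, -1.0]]
force: [1.8, -1.9, -3.0]
gripper_width: 0.023
grasp_force: 39.8
```

move_arm --targets '[-0.2,0,0,0,0,0,1,-0.3,0,0,0,0,0,1,-0.3,0,0,0,0,0,1]'

```text
t: 7.4
ee_pos: [0.5644, 0.0209, 0.0518]
ee_rot: [[-0.997, -0.076, 0.001], [-0.076, 0.997, -0.0], [-0.001, -0.0, -1.0]]
force: [3.5, -2.8, -4.3]
gripper_width: 0.0234
grasp_force: 39.7
```

move_arm --targets '[-0.2,0,0,0,0,0,1,-0.3,0,0,0,0,0,1,-0.3,0,0,0,0,0,1]'

```text
t: 7.65
ee_pos: [0.5646, 0.0216, 0.0515]
ee_rot: [[-0.997, -0.078, -0.005], [-0.078, 0.997, 0.0], [0.005, 0.001, -1.0]]
force: [-9.8, -0.5, 1.0]
gripper_width: 0.0233
grasp_force: 40.2
```

move_arm --targets '[-0.15,0,0,0,0,0,1,-0.25,0,0,0,0,0,1,-0.25,0,0,0,0,0,1]'

```text
t: 7.9
ee_pos: [0.5647, 0.022, 0.0513]
ee_rot: [[-0.997, -0.079, -0.011], [-0.079, 0.997, 0.0], [0.011, 0.001, -1.0]]
force: [-20.9, -1.1, 9.0]
gripper_width: 0.023
grasp_force: 40.8
```

Run:
```python
from h import *
t=imaging.grab_frame("top");np.savez("top1.npz",**t);s=imaging.grab_frame("scene");np.savez("scene1.npz",**s)
c1=cv2.resize(t["img"][155:295,245:345],None,fx=4,fy=4,interpolation=cv2.INTER_CUBIC)
c2=cv2.resize(s["img"][210:310,240:350],None,fx=3.6,fy=3.6,interpolation=cv2.INTER_CUBIC)
o=np.zeros((560,800,3),np.uint8);o[:,:400]=c1;o[:360,400:796]=c2
cv2.imwrite("pics/crop1.png",o[:,:,::-1])
```

```text
(no output)
```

View pics/crop1.png

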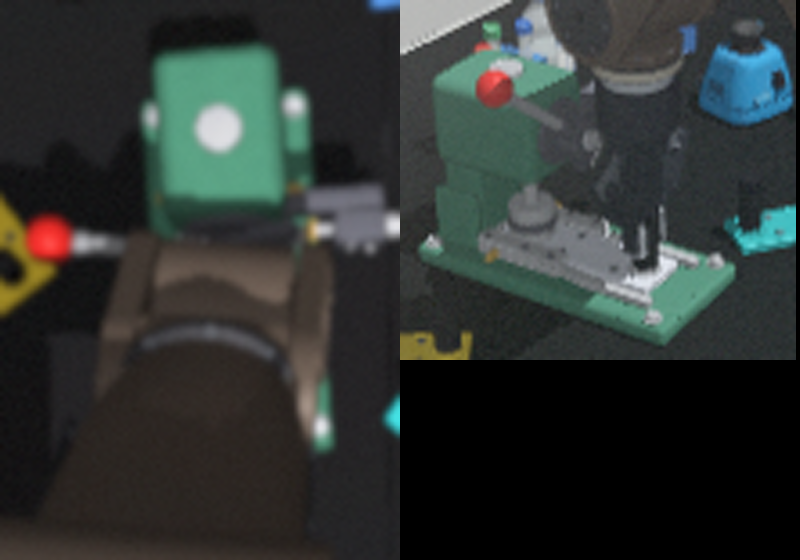

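The crop shows the die under the ram, and the knob's position matches home to within 1 mm. The force trace fits too: detent resistance, then a pull in, then a solid stop. Next I'll relax the push, release and back out.

move_arm --targets '[0.5,0,0,0,0,0,1,0.5,0,0,0,0,0,1,0.5,0,0,0,0,0,0,0.5,0,0,0,0,0,-1,0.5,0,0,0,0,0,-1]'

```text
t: 8.42
ee_pos: [0.5645, 0.0211, 0.0519]
ee_rot: [[-0.997, -0.077, 0.0], [-0.077, 0.997, -0.0], [-0.0, -0.0, -1.0]]
force: [-0.7, 1.4, -0.0]
gripper_width: 0.0584
grasp_force: 0.0
```

move_arm --targets '[0,0,0,0,0,0,-1,0,0,0,0,0,0,-1,0,0,0,0,0,0,-1,0,0,0,0,0,0,-1,0,0,0,0,0,0,-1]'

```text
t: 8.83
ee_pos: [0.5643, 0.021, 0.0518]
ee_rot: [[-0.997, -0.077, -0.0], [-0.077, 0.997, -0.0], [0.0, -0.0, -1.0]]
force: [-0.0, -0.4, 0.1]
gripper_width: 0.0855
grasp_force: 0.0
```

move_arm --targets '[3,0,0,0,0,0,-1,6,0,0,0,0,0,-1,8,0,0,0,0,0,-1,8,0,-4,0,0,0,-1,8,0,-8,0,0,0,-1]'

```text
t: 9.25
ee_pos: [0.4826, 0.0149, 0.1314]
ee_rot: [[-0.997, -0.077, -0.005], [-0.077, 0.997, 0.001], [0.005, 0.001, -1.0]]
force: [1.4, -0.1, 0.1]
gripper_width: 0.0855
grasp_force: 0.0
```

move_arm --targets '[0,0,-4,0,0,7.1,-1,0,0,-8,0,0,14.2,-1,0,0,-12,0,0,21.3,-1,0,0,-16,0,0,28.4,-1,0,0,-17.5,0,0,35,-1]'

```text
t: 9.67
ee_pos: [0.4854, 0.0149, 0.3122]
ee_rot: [[-0.858, 0.514, 0.007], [0.514, 0.858, -0.001], [-0.007, 0.003, -1.0]]
force: [0.3, 0.3, -0.6]
gripper_width: 0.0853
grasp_force: 0.0
```

move_arm --targets '[0,0,0,0,0,7.1,-1,0,0,0,0,0,14.2,-1,0,0,0,0,0,21.3,-1,0,0,0,0,0,28.4,-1,0,0,0,0,0,35,-1]'

```text
t: 10.08
ee_pos: [0.4844, 0.0149, 0.3069]
ee_rot: [[-0.408, 0.913, 0.0], [0.913, 0.408, -0.0], [-0.0, 0.0, -1.0]]
force: [-0.1, -0.6, -0.4]
gripper_width: 0.0853
grasp_force: 0.0
```

move_arm --targets '[0,0,0,0,0,7,-1,0,0,0,0,0,14,-1,0,0,0,0,0,20,-1,0,0,0,0,0,20,-1]'

```text
t: 10.42
ee_pos: [0.4845, 0.0149, 0.3068]
ee_rot: [[-0.072, 0.997, 0.0], [0.997, 0.072, -0.0], [-0.0, 0.0, -1.0]]
force: [0.0, -1.2, -0.5]
gripper_width: 0.0853
grasp_force: 0.0
```

Run:
```python
from h import *
t=imaging.grab_frame("top");s=imaging.grab_frame("scene");np.savez("top2.npz",**t);np.savez("scene2.npz",**s)
a=red(t,245,275,203,228);b=red(s,255,280,222,246);print(a,b)
print("ball",tri((t,a[0],a[1]),(s,b[0],b[1])))
w=imaging.grab_frame("wrist");np.savez("wrist2.npz",**w)
c2=cv2.resize(s["img"][210:310,240:350],None,fx=3.6,fy=3.6,interpolation=cv2.INTER_CUBIC)
o=np.zeros((480,800,3),np.uint8);o[:360,:396]=c2;o[:300,400:]=cv2.resize(w["img"],(400,300))
cv2.imwrite("pics/crop2.png",o[:,:,::-1])
h=cv2.cvtColor(w["img"],cv2.COLOR_RGB2HSV);m=(((h[...,0]<8)|(h[...,0]>172))&(h[...,1]>150)&(h[...,2]>90)).astype(np.uint8)
n,_,st,ce=cv2.connectedComponentsWithStats(m)
for i in range(1,n):
    if st[i,4]>60:
        uv=(ce[i]-[w["cx"],w["cy"]])/w["fx"];r=np.hypot(*uv);d=w["R"].T@np.r_[uv/r*np.sin(r),np.cos(r)];c=-w["R"].T@w["t"]
        print(ce[i],st[i],c+d*(.248-c[2])/d[2])
```

```text
(np.float64(257.0857142857143), np.float64(213.9904761904762), 105, np.int64(252), np.int64(262), np.int64(209), np.int64(220)) (np.float64(266.0877192982456), np.float64(233.66666666666666), 57, np.int64(262), np.int64(270), np.int64(230), np.int64(238))
ball [0.6264228  0.13954339 0.24799068]
[564.68983957  85.62459893] [ 541   61   48   50 1870] [0.62497059 0.14078463 0.248     ]
[606.02439024 335.68902439] [598 329  16  15 164] [ 0.72292567 -0.03369521  0.248     ]
```

View pics/crop2.png

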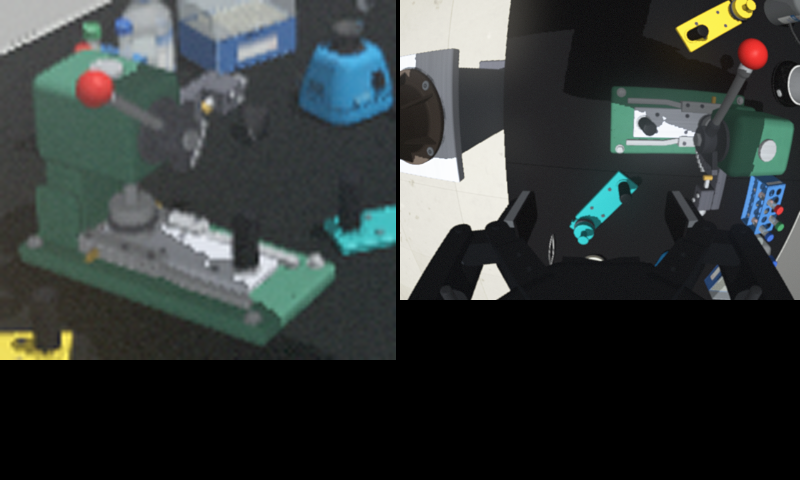

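The left crop shows the slide seated, with the die under the ram and the knob at (245,240). In the wrist view the ball is at full-image (565,86), which gives (0.626, 0.140, 0.248) and agrees with the triangulation.

move_arm --targets '[11.45,15,0,0,0,0,-1,11.45,15,0,0,0,0,-1,11.45,15,0,0,0,0,-1,11.45,15,0,0,0,0,-1,11.45,15,0,0,0,0,-1]' --squeeze 60

```text
t: 10.98
ee_pos: [0.6275, 0.1433, 0.306]
ee_rot: [[-0.081, 0.997, 0.0], [0.997, 0.081, 0.0], [0.0, 0.0, -1.0]]
force: [0.4, -0.7, 0.1]
gripper_width: 0.0855
grasp_force: 0.0
```

move_arm --targets '[0,0,0,0,0,0,-1,0,0,0,0,0,0,-1]'

```text
t: 11.15
ee_pos: [0.6254, 0.1412, 0.3057]
ee_rot: [[-0.08, 0.997, -0.001], [0.997, 0.08, -0.0], [-0.0, -0.002, -1.0]]
force: [-0.3, -0.1, 0.1]
gripper_width: 0.0855
grasp_force: 0.0
```

move_arm --targets '[0,0,2,0,0,0,-1,0,0,4,0,0,0,-1,0,0,6,0,0,0,-1,0,0,8,0,0,0,-1,0,0,8,0,0,0,-1]'

```text
t: 11.57
ee_pos: [0.6232, 0.1394, 0.2236]
ee_rot: [[-0.077, 0.997, -0.006], [0.997, 0.077, -0.001], [-0.0, -0.006, -1.0]]
force: [1.3, 0.2, -0.5]
gripper_width: 0.0852
grasp_force: 0.0
```

move_arm --targets '[0,0,0,0,0,0,-0.4,0,0,0,0,0,0,-0.2,0,0,0,0,0,0,0.1,0,0,0,0,0,0,0.4,0,0,0,0,0,0,1]'

```text
t: 11.98
ee_pos: [0.625, 0.1408, 0.2278]
ee_rot: [[-0.077, 0.997, 0.0], [0.997, 0.077, 0.001], [0.001, 0.0, -1.0]]
force: [-5.0, 1.7, 3.2]
gripper_width: 0.0297
grasp_force: 58.9
```

move_arm --targets '[0,0,0,0,0,0,1,0,0,0,0,0,0,1,0,0,0,0,0,0,1]'

```text
t: 12.23
ee_pos: [0.6249, 0.1411, 0.2274]
ee_rot: [[-0.077, 0.997, -0.0], [0.997, 0.077, 0.001], [0.001, -0.0, -1.0]]
force: [-4.4, 3.9, 4.8]
gripper_width: 0.0292
grasp_force: 58.8
```

Run:
```python
from h import *
s=manip.get_state();print(s["ee_pos"],s["force"],s["gripper_width"],s["grasp_force"])
w=imaging.grab_frame("wrist")
cv2.imwrite("pics/w3.png",w["img"][:,:,::-1])
```

```text
[0.62493792 0.14113788 0.22742113] [-4.43203761  3.94291639  4.8130259 ] 0.029171955429344962 58.82159471511841
```

View pics/w3.png

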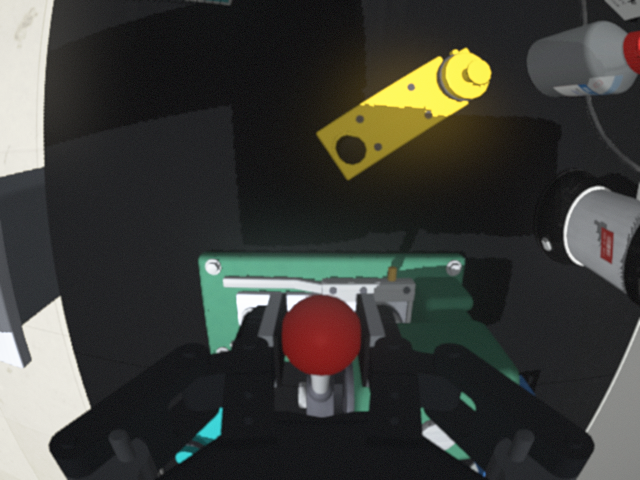

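The wrist view shows the red ball centred between the pads at (320,335), with the bar running free below it. Next: arc steps.

```bash
python3 - <<'E'
import numpy as np
a=.873-np.r_[.174,np.arange(.24,1.0,.03)]
print("lever dx dz cm per step, then cumulative")
for i in range(1,len(a)): print(round(.873-a[i],2),*np.round([15*(np.cos(a[i])-np.cos(a[i-1])),15*(np.sin(a[i-1])-np.sin(a[i]))],2),"|",*np.round([15*(np.cos(a[i])-np.cos(a[0])),15*(np.sin(a[0])-np.sin(a[i]))],2))
E
cat >> h.py <<'E'
def lev(p,F):
    piv=np.array([.6345,.0269,.15]);x=np.array([.997,.0777,0]);y=np.array([-.0777,.997,0])
    g=np.array(p)+[0,0,.019];v=g-piv;yy,z=v@y,v[2];a=np.arctan2(z,yy);F=np.array(F)
    r=np.array([0,0,0])+np.cos(a)*y+np.sin(a)*np.array([0,0,1.]);t=np.sin(a)*y-np.cos(a)*np.array([0,0,1.])
    print("lever %.3f r %.4f resist %.1f radial %.1f x %.1f"%(.873-a,np.hypot(yy,z),-F@t,F@r,F@x))
E
```

```text
lever dx dz cm per step, then cumulative
0.24 0.61 0.78 | 0.61 0.78
0.27 0.26 0.37 | 0.87 1.15
0.3 0.25 0.37 | 1.12 1.52
0.33 0.24 0.38 | 1.36 1.9
0.36 0.23 0.39 | 1.59 2.29
0.39 0.21 0.4 | 1.8 2.69
0.42 0.2 0.4 | 2.0 3.09
0.45 0.19 0.41 | 2.2 3.49
0.48 0.18 0.41 | 2.37 3.91
0.51 0.17 0.42 | 2.54 4.33
0.54 0.15 0.42 | 2.69 4.75
0.57 0.14 0.43 | 2.83 5.18
0.6 0.13 0.43 | 2.96 5.61
0.63 0.11 0.44 | 3.08 6.04
0.66 0.1 0.44 | 3.18 6.48
0.69 0.09 0.44 | 3.27 6.92
0.72 0.08 0.44 | 3.34 7.37
0.75 0.06 0.45 | 3.4 7.81
0.78 0.05 0.45 | 3.45 8.26
0.81 0.04 0.45 | 3.49 8.71
0.84 0.02 0.45 | 3.51 9.16
0.87 0.01 0.45 | 3.52 9.61
0.9 -0.01 0.45 | 3.51 10.06
0.93 -0.02 0.45 | 3.49 10.51
0.96 -0.03 0.45 | 3.46 10.96
0.99 -0.05 0.45 | 3.42 11.4
```

move_arm --targets '[0.3,0,0.4,0,0,0,1,0.55,0,0.7,0,0,0,1,0.55,0,0.7,0,0,0,1]'

```text
t: 12.53
ee_pos: [0.6245, 0.147, 0.2199]
ee_rot: [[-0.078, 0.997, -0.0], [0.997, 0.078, 0.001], [0.001, -0.0, -1.0]]
force: [-2.8, 4.4, 2.4]
gripper_width: 0.0291
grasp_force: 58.9
```

move_arm --targets '[0.28,0,0.4,0,0,0,1,0.5,0,0.75,0,0,0,1,0.5,0,0.75,0,0,0,1]'

```text
t: 12.78
ee_pos: [0.6242, 0.152, 0.2124]
ee_rot: [[-0.078, 0.997, 0.0], [0.997, 0.078, 0.001], [0.001, 0.0, -1.0]]
force: [-2.6, 5.0, 2.9]
gripper_width: 0.0294
grasp_force: 59.1
```

move_arm --targets '[0.2,0,0.18,0,0,0,1,0.33,0,0.34,0,0,0,1,0.33,0,0.34,0,0,0,1]'

```text
t: 13.03
ee_pos: [0.6239, 0.1548, 0.2088]
ee_rot: [[-0.077, 0.997, -0.001], [0.997, 0.077, 0.0], [0.0, -0.001, -1.0]]
force: [-5.0, 3.4, 2.1]
gripper_width: 0.0294
grasp_force: 58.9
```

move_arm --targets '[0.23,0,0.39,0,0,0,1,0.23,0,0.39,0,0,0,1]'

```text
t: 13.2
ee_pos: [0.624, 0.1572, 0.2052]
ee_rot: [[-0.077, 0.997, 0.0], [0.997, 0.077, 0.001], [0.0, 0.0, -1.0]]
force: [-5.6, 3.2, 8.1]
gripper_width: 0.029
grasp_force: 59.4
```

move_arm --targets '[0.21,0,0.4,0,0,0,1,0.21,0,0.4,0,0,0,1]'

```text
t: 13.37
ee_pos: [0.6238, 0.159, 0.2015]
ee_rot: [[-0.077, 0.997, 0.001], [0.997, 0.077, 0.0], [0.0, 0.001, -1.0]]
force: [-5.7, 1.4, 9.5]
gripper_width: 0.029
grasp_force: 60.1
```

Run:
```python
from h import *
for p,F in [((.6245,.147,.2199),(-2.8,4.4,2.4)),((.6242,.152,.2124),(-2.6,5,2.9)),((.6239,.1548,.2088),(-5,3.4,2.1)),((.624,.1572,.2052),(-5.6,3.2,8.1)),((.6238,.159,.2015),(-5.7,1.4,9.5))]: lev(p,F)
```

```text
lever 0.237 r 0.1498 resist -0.8 radial 5.1 x -2.4
lever 0.298 r 0.1496 resist -0.4 radial 5.9 x -2.2
lever 0.328 r 0.1501 resist -0.2 radial 4.3 x -4.7
lever 0.357 r 0.1503 resist 5.3 radial 7.2 x -5.3
lever 0.384 r 0.1501 resist 7.5 radial 6.1 x -5.6
```

move_arm --targets '[0.12,0,0.21,0,0,0,1,0.12,0,0.21,0,0,0,1]'

```text
t: 13.53
ee_pos: [0.6238, 0.16, 0.1996]
ee_rot: [[-0.076, 0.997, 0.001], [0.997, 0.076, 0.0], [0.0, 0.001, -1.0]]
force: [-5.3, 1.9, 9.9]
gripper_width: 0.0296
grasp_force: 60.1
```

move_arm --targets '[0.11,0,0.2,0,0,0,1,0.11,0,0.2,0,0,0,1]'

```text
t: 13.7
ee_pos: [0.6238, 0.1611, 0.1976]
ee_rot: [[-0.076, 0.997, 0.001], [0.997, 0.076, 0.0], [-0.0, 0.001, -1.0]]
force: [-4.9, 0.7, 8.9]
gripper_width: 0.0294
grasp_force: 60.0
```

move_arm --targets '[0.2,0,0.4,0,0,0,1,0.2,0,0.4,0,0,0,1]'

```text
t: 13.87
ee_pos: [0.6239, 0.1633, 0.1934]
ee_rot: [[-0.078, 0.997, 0.002], [0.997, 0.078, -0.0], [-0.0, 0.002, -1.0]]
force: [-3.4, 2.4, 7.4]
gripper_width: 0.0295
grasp_force: 60.3
```

move_arm --targets '[0.18,0,0.41,0,0,0,1,0.18,0,0.41,0,0,0,1]'

```text
t: 14.03
ee_pos: [0.6234, 0.1664, 0.1893]
ee_rot: [[-0.077, 0.997, 0.001], [0.997, 0.077, 0.002], [0.002, 0.001, -1.0]]
force: [-5.8, 11.2, 8.0]
gripper_width: 0.0295
grasp_force: 60.3
```

move_arm --targets '[0.18,0,0.41,0,0,0,1,0.18,0,0.41,0,0,0,1]'

```text
t: 14.2
ee_pos: [0.6232, 0.1681, 0.1851]
ee_rot: [[-0.077, 0.997, 0.001], [0.997, 0.077, 0.002], [0.002, 0.001, -1.0]]
force: [-5.5, 8.8, 6.8]
gripper_width: 0.0288
grasp_force: 60.5
```

move_arm --targets '[0.16,0,0.42,0,0,0,1,0.16,0,0.42,0,0,0,1]'

```text
t: 14.37
ee_pos: [0.6231, 0.1696, 0.1812]
ee_rot: [[-0.077, 0.997, 0.001], [0.997, 0.077, 0.002], [0.002, 0.001, -1.0]]
force: [-6.6, 8.1, 12.1]
gripper_width: 0.0291
grasp_force: 60.9
```

move_arm --targets '[0.15,0,0.43,0,0,0,1,0.15,0,0.43,0,0,0,1]'

```text
t: 14.53
ee_pos: [0.623, 0.1707, 0.177]
ee_rot: [[-0.077, 0.997, 0.001], [0.997, 0.077, 0.001], [0.001, 0.001, -1.0]]
force: [-6.1, 6.5, 11.4]
gripper_width: 0.029
grasp_force: 61.3
```

Run:
```python
from h import *
for p,F in [((.6238,.16,.1996),(-5.3,1.9,9.9)),((.6238,.1611,.1976),(-4.9,.7,8.9)),((.6239,.1633,.1934),(-3.4,2.4,7.4)),((.6234,.1664,.1893),(-5.8,11.2,8)),((.6232,.1681,.1851),(-5.5,8.8,6.8)),((.6231,.1696,.1812),(-6.6,8.1,12.1)),((.623,.1707,.177),(-6.1,6.5,11.4))]: lev(p,F)
s=manip.get_state();lev(s["ee_pos"],s["force"])
```

```text
lever 0.398 r 0.1501 resist 7.8 radial 6.6 x -5.1
lever 0.414 r 0.1502 resist 7.5 radial 4.9 x -4.8
lever 0.445 r 0.1504 resist 5.6 radial 5.5 x -3.2
lever 0.478 r 0.1516 resist 2.9 radial 13.8 x -4.9
lever 0.508 r 0.1516 resist 3.1 radial 11.0 x -4.8
lever 0.536 r 0.1517 resist 8.6 radial 12.1 x -6.0
lever 0.564 r 0.1514 resist 8.7 radial 10.1 x -5.6
lever 0.564 r 0.1514 resist 8.8 radial 10.1 x -5.6
```

move_arm --targets '[0.2,0,0.4,0,0,0,1,0.2,0,0.4,0,0,0,1]'

```text
t: 14.7
ee_pos: [0.6232, 0.1718, 0.1728]
ee_rot: [[-0.077, 0.997, 0.001], [0.997, 0.077, -0.0], [-0.0, 0.001, -1.0]]
force: [-4.2, 0.2, 8.3]
gripper_width: 0.0297
grasp_force: 61.5
```

move_arm --targets '[0.17,0,0.42,0,0,0,1,0.17,0,0.42,0,0,0,1]'

```text
t: 14.87
ee_pos: [0.623, 0.1728, 0.1682]
ee_rot: [[-0.077, 0.997, 0.001], [0.997, 0.077, -0.001], [-0.001, 0.001, -1.0]]
force: [-3.0, -2.8, 7.1]
gripper_width: 0.0295
grasp_force: 61.6
```

move_arm --targets '[0.12,0,0.43,0,0,0,1,0.12,0,0.43,0,0,0,1]'

```text
t: 15.03
ee_pos: [0.623, 0.1741, 0.1638]
ee_rot: [[-0.077, 0.997, 0.001], [0.997, 0.077, -0.001], [-0.001, 0.001, -1.0]]
force: [-2.8, -2.9, 6.1]
gripper_width: 0.029
grasp_force: 61.9
```

move_arm --targets '[0.1,0,0.44,0,0,0,1,0.1,0,0.44,0,0,0,1]'

```text
t: 15.2
ee_pos: [0.6229, 0.1751, 0.1592]
ee_rot: [[-0.077, 0.997, 0.001], [0.997, 0.077, -0.001], [-0.001, 0.001, -1.0]]
force: [-2.1, -1.6, 4.7]
gripper_width: 0.0294
grasp_force: 61.9
```

Run:
```python
from h import *
s=manip.get_state();lev(s["ee_pos"],s["force"])
```

```text
lever 0.685 r 0.1514 resist 4.9 radial -0.6 x -2.2
```

Two clicks have passed, at the force minima near 0.51 and 0.69 rad. Now the third tooth.

move_arm --targets '[0.09,0,0.44,0,0,0,1,0.09,0,0.44,0,0,0,1]'

```text
t: 15.37
ee_pos: [0.6225, 0.176, 0.1548]
ee_rot: [[-0.076, 0.997, -0.0], [0.997, 0.076, -0.001], [-0.001, -0.0, -1.0]]
force: [-4.6, -2.9, 6.5]
gripper_width: 0.0292
grasp_force: 62.5
```

move_arm --targets '[0.07,0,0.45,0,0,0,1,0.07,0,0.45,0,0,0,1]'

```text
t: 15.53
ee_pos: [0.6221, 0.1787, 0.1508]
ee_rot: [[-0.075, 0.997, -0.0], [0.997, 0.075, 0.003], [0.003, 0.0, -1.0]]
force: [-4.6, 11.9, 11.5]
gripper_width: 0.0291
grasp_force: 63.8
```

move_arm --targets '[0.06,0,0.45,0,0,0,1,0.06,0,0.45,0,0,0,1]'

```text
t: 15.7
ee_pos: [0.6222, 0.1796, 0.1466]
ee_rot: [[-0.076, 0.997, 0.001], [0.997, 0.076, 0.003], [0.003, 0.001, -1.0]]
force: [-6.6, 11.5, 11.6]
gripper_width: 0.0294
grasp_force: 64.0
```

move_arm --targets '[0.04,0,0.45,0,0,0,1,0.04,0,0.45,0,0,0,1]'

```text
t: 15.87
ee_pos: [0.6222, 0.1801, 0.142]
ee_rot: [[-0.076, 0.997, 0.001], [0.997, 0.076, 0.003], [0.003, 0.001, -1.0]]
force: [-5.9, 12.6, 9.5]
gripper_width: 0.0291
grasp_force: 64.0
```

Run:
```python
from h import *
s=manip.get_state();lev(s["ee_pos"],s["force"])
```

```text
lever 0.802 r 0.1541 resist 8.5 radial 13.7 x -4.9
```

move_arm --targets '[0.12,0,0.3,0,0,0,1,0.12,0,0.3,0,0,0,1]'

```text
t: 16.03
ee_pos: [0.6222, 0.1804, 0.1389]
ee_rot: [[-0.076, 0.997, 0.001], [0.997, 0.076, 0.001], [0.001, 0.001, -1.0]]
force: [-5.1, 7.4, 8.0]
gripper_width: 0.029
grasp_force: 64.0
```

move_arm --targets '[0.1,0,0.2,0,0,0,1,0.1,0,0.2,0,0,0,1]'

```text
t: 16.2
ee_pos: [0.6223, 0.1807, 0.1369]
ee_rot: [[-0.076, 0.997, 0.001], [0.997, 0.076, 0.0], [0.0, 0.001, -1.0]]
force: [-4.7, 2.4, 7.0]
gripper_width: 0.029
grasp_force: 64.0
```

Run:
```python
from h import *
s=manip.get_state();lev(s["ee_pos"],s["force"])
t=imaging.grab_frame("top");s=imaging.grab_frame("scene");w=imaging.grab_frame("wrist")
try: a=red(t,235,275,195,235);print("top",a)
except Exception as e:print(e)
b=red(s,250,285,225,275);print("scene",b)
h=cv2.cvtColor(w["img"],cv2.COLOR_RGB2HSV);m=(((h[...,0]<8)|(h[...,0]>172))&(h[...,1]>150)&(h[...,2]>60)).astype(np.uint8)
n,_,st,ce=cv2.connectedComponentsWithStats(m)
for i in range(1,n):
    if st[i,4]>300: print("wrist",ce[i],st[i])
# lever from scene ray: closest arc point
piv=np.array([.6345,.0269,.15]);y=np.array([-.0777,.997,0])
L=np.linspace(.1,1.1,501);P=np.array([piv+.15*np.cos(.873-l)*y+[0,0,.15*np.sin(.873-l)] for l in L])
q=(s["R"]@P.T).T+s["t"];uv=q[:,:2]/q[:,2:]*s["fx"]+[s["cx"],s["cy"]]
i=np.argmin(np.hypot(*(uv-b[:2]).T));print("lever by scene centroid",L[i],uv[i])
x1,y1=260,245;c=cv2.resize(s["img"][200:300,220:330],None,fx=3.6,fy=3.6,interpolation=cv2.INTER_CUBIC)
o=np.zeros((480,800,3),np.uint8);o[:360,:396]=c;o[:300,400:]=cv2.resize(w["img"],(400,300));cv2.imwrite("pics/c4.png",o[:,:,::-1])
```

```text
lever 0.835 r 0.1544 resist 6.9 radial 3.1 x -4.5
zero-size array to reduction operation minimum which has no identity
scene (np.float64(258.3636363636364), np.float64(264.45454545454544), 33, np.int64(256), np.int64(260), np.int64(261), np.int64(268))
wrist [320.41525258 349.99902477] [ 281  310   80   81 5127]
lever by scene centroid 0.8079999999999999 [260.50842765 264.33240258]h.py:17: RuntimeWarning: Mean of empty slice.
  ys,xs=np.nonzero(m&k);return xs.mean(),ys.mean(),len(xs),xs.min(),xs.max(),ys.min(),ys.max()
  ret = ret.dtype.type(ret / rcount)
```

View pics/c4.png

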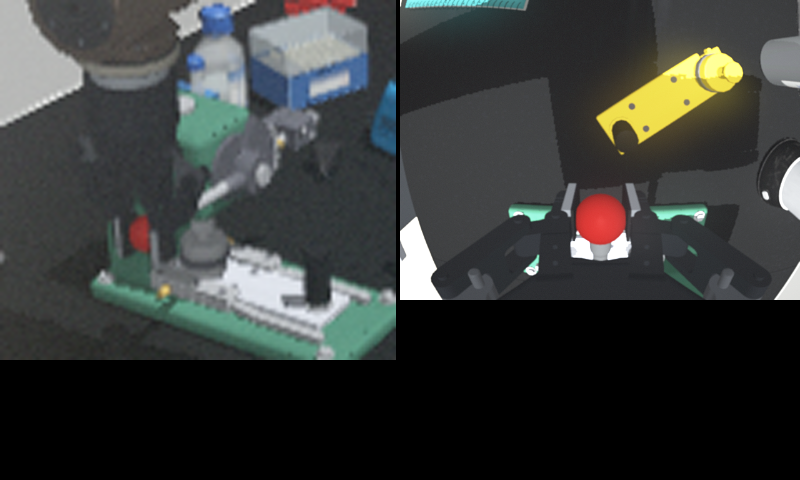

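Force is still falling after the third peak. The ball is still held, at wrist-view (320,350), though the pads have slipped a few mm on it. I'll go on in 1.5 mm steps to find the valley floor.

move_arm --targets '[0,0,0.15,0,0,0,1,0,0,0.15,0,0,0,1,0,0,0.15,0,0,0,1]'

```text
t: 16.6
ee_pos: [0.6225, 0.1788, 0.1352]
ee_rot: [[-0.075, 0.997, 0.0], [0.997, 0.075, -0.002], [-0.002, 0.0, -1.0]]
force: [-3.7, -9.3, 7.3]
gripper_width: 0.0294
grasp_force: 64.6
```

move_arm --targets '[0,0,0.15,0,0,0,1,0,0,0.15,0,0,0,1,0,0,0.15,0,0,0,1]'

```text
t: 16.85
ee_pos: [0.6224, 0.1789, 0.1336]
ee_rot: [[-0.075, 0.997, 0.0], [0.997, 0.075, -0.001], [-0.001, -0.0, -1.0]]
force: [-3.3, -8.7, 6.1]
gripper_width: 0.0293
grasp_force: 64.6
```

Run:
```python
from h import *
s=manip.get_state();lev(s["ee_pos"],s["force"])
```

```text
lever 0.856 r 0.1525 resist 6.3 radial -8.3 x -3.9
```

move_arm --targets '[-0.1,0,0.15,0,0,0,1,-0.1,0,0.15,0,0,0,1,-0.1,0,0.15,0,0,0,1]'

```text
t: 17.1
ee_pos: [0.6224, 0.1788, 0.1322]
ee_rot: [[-0.075, 0.997, 0.0], [0.997, 0.075, -0.0], [-0.0, 0.0, -1.0]]
force: [-3.8, -2.7, 6.6]
gripper_width: 0.0294
grasp_force: 64.7
```

move_arm --targets '[-0.05,0,0.15,0,0,0,1,-0.05,0,0.15,0,0,0,1,-0.05,0,0.15,0,0,0,1]'

```text
t: 17.35
ee_pos: [0.623, 0.1777, 0.1308]
ee_rot: [[-0.078, 0.997, 0.001], [0.997, 0.078, -0.002], [-0.002, 0.001, -1.0]]
force: [-2.0, -6.8, 6.6]
gripper_width: 0.0292
grasp_force: 64.7
```

Run:
```python
from h import *
s=manip.get_state();lev(s["ee_pos"],s["force"])
```

```text
lever 0.874 r 0.1512 resist 6.6 radial -6.6 x -2.5
```

move_arm --targets '[-0.07,0,0.12,0,0,0,1,-0.07,0,0.12,0,0,0,1,-0.07,0,0.12,0,0,0,1]'

```text
t: 17.6
ee_pos: [0.6229, 0.1775, 0.1296]
ee_rot: [[-0.079, 0.997, 0.001], [0.997, 0.079, -0.001], [-0.001, 0.001, -1.0]]
force: [-2.6, -4.0, 5.5]
gripper_width: 0.0291
grasp_force: 64.7
```

Run:
```python
from h import *
s=manip.get_state();lev(s["ee_pos"],s["force"]);print(s["grasp_force"],s["gripper_width"])
s=imaging.grab_frame("scene");b=red(s,250,285,225,275);print("scene",b)
w=imaging.grab_frame("wrist");h=cv2.cvtColor(w["img"],cv2.COLOR_RGB2HSV);m=(((h[...,0]<8)|(h[...,0]>172))&(h[...,1]>150)&(h[...,2]>60)).astype(np.uint8)
n,_,st,ce=cv2.connectedComponentsWithStats(m)
piv=np.array([.6345,.0269,.15]);y=np.array([-.0777,.997,0]);x=np.array([.997,.0777,0])
for i in range(1,n):
    if st[i,4]>300:
        uv=(ce[i]-[w["cx"],w["cy"]])/w["fx"];r=np.hypot(*uv);d=w["R"].T@np.r_[uv/r*np.sin(r),np.cos(r)];c=-w["R"].T@w["t"]
        # ray meets the arc (plane x'=const is degenerate-free): nearest arc point
        L=np.linspace(.6,1.1,501);P=np.array([piv+.15*np.cos(.873-l)*y+[0,0,.15*np.sin(.873-l)] for l in L])-c
        e=np.linalg.norm(P-np.outer(P@d,d),axis=1);print("wrist",ce[i],st[i],"lever",L[e.argmin()],e.min())
```

```text
lever 0.882 r 0.1511 resist 5.5 radial -3.9 x -2.9
64.67921376228333 0.029088017549472354
scene (np.float64(258.9047619047619), np.float64(266.35714285714283), 42, np.int64(256), np.int64(261), np.int64(262), np.int64(270))
wrist [319.68453842 343.56258259] [ 280  303   82   82 5297] lever 0.851 0.00045779628801659913
```

move_arm --targets '[-0.05,0,0.1,0,0,0,1,-0.05,0,0.1,0,0,0,1,-0.05,0,0.1,0,0,0,1]'

```text
t: 17.95
ee_pos: [0.6228, 0.1775, 0.1288]
ee_rot: [[-0.079, 0.997, 0.001], [0.997, 0.079, -0.001], [-0.001, 0.001, -1.0]]
force: [-3.4, -1.0, 7.3]
gripper_width: 0.0292
grasp_force: 64.7
```

Run:
```python
from h import *
s=manip.get_state();lev(s["ee_pos"],s["force"])
```

```text
lever 0.888 r 0.1510 resist 7.3 radial -0.8 x -3.5
```

The force fell through the third click to a floor of 5.5 N and has just begun to rise. That puts the lever right at the end of three clicks, about 6 mm before a fourth would go. I'll hold briefly, check it is steady and hand in.

move_arm --targets '[0,0,0,0,0,0,1,0,0,0,0,0,0,1,0,0,0,0,0,0,1,0,0,0,0,0,0,1,0,0,0,0,0,0,1]'

```text
t: 18.37
ee_pos: [0.6229, 0.1775, 0.1288]
ee_rot: [[-0.079, 0.997, 0.001], [0.997, 0.079, -0.001], [-0.001, 0.001, -1.0]]
force: [-4.2, -0.1, 7.0]
gripper_width: 0.0292
grasp_force: 64.7
```

Run:
```python
from h import *
s=manip.get_state();lev(s["ee_pos"],s["force"]);print(s["grasp_force"],s["gripper_width"])
print(manip.job_done())
```

```text
lever 0.888 r 0.1510 resist 7.0 radial 0.1 x -4.2
64.74038600921631 0.02919889762331527
the job is handed in; nothing more can be done
None
```

The die slide is home under the ram, the lever is down three clicks by feel with the ball still gripped, and I handed the job in at 18.4 s; no verdict came back.

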